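# Open the model trimmer's sagging gate bolt and hold the gate ajar

### The job

Slide the model trimmer's carriage fully left against its stop so that it is clear of the splash gate, then draw the gate's barrel bolt by its red ball knob: the barrel sags on its last screw and the bolt hangs on the keeper's bent-up lip, so lift it over the lip as you pull and do not force it. Swing the sprung gate about ten centimetres open at its free edge and finish holding it there with the gripper, bolt still drawn and the carriage still at its stop, so that the disc behind can be rinsed. Leave everything else on the bench as it stands.

Things in the scene. Friction and masses are not known exactly. Their poses are not given: they have to be found in the camera images.
- trimmer: White plaster model trimmer, fixed. Origin at bench height under the middle of the gate's inner face; own x points into the machine (away from the robot), y left along the gate, z up; other entries give mm in this frame. Alloy work table: top z 100, x -205 to -5, y -265 to 225. Housing behind the gate: x -20 to 100, y -165 to 155, top z 285; motor behind it.
- carriage (a joint): Model carriage on the work table: steel bed 110 wide (y), x -195 to -65, plaster model under a clamp bar (top z 168). Slides along the trimmer's y. Value in m: 0 = right end, grows to the left, 0.24 = hard against the yellow left stop. Drag about 3 N; stays where left. Where it starts it stands in the gate's way (the gate strikes it within 0.3 rad).
- carriage_handle (a point): Upright blue handle at the front of the carriage, a round post 22 mm in diameter, z 118 to 188; this point is on its axis, 18 below its top: x -168, y = -100 + carriage value, z 170. Best pinched along the trimmer's y: the bolt's ball stands out behind and above it.
- gate (a joint): Splash gate, alloy frame with clear window, 243 mm wide, z 104 to 282, front face at x -20 when shut. Upright hinge on its left, free stile on the right. Value in rad: 0 = shut, grows as the free edge swings out towards the robot (clockwise from above); 0.42 = 100 mm open at the free edge. A spring shuts it if let go: 0.55 N m when shut, 0.8 N m at 0.42 rad.
- gate_hinge (a point): On the gate's hinge axis (x = -10, y = 130 mm), at z = 250 mm. Does not move with the gate.
- gate_edge (a point): Top front corner of the gate's free edge (x = -20, y = -115, z = 283 mm when shut). Swings with the gate, 245 mm from the hinge axis.
- barrel (a joint): Sag of the bolt's barrel, a steel plate 150 x 36 mm with two guide loops on the gate's top rail. It hangs on one screw at x -36, y 35, z 258 and swings up about it in the gate's plane. Value in rad: 0 = fully sagged (bolt droops 0.056 rad towards the keeper), grows as it is lifted, 0.16 = upper stop; falls back by itself (about 3 N at the ball).
- bolt (a joint): Steel bolt, rod 16 mm in diameter, sliding in the barrel. Value in m: 0 = fully shot into the keeper, grows as it is drawn left (trimmer's +y, along the barrel), 0.045 = fully drawn. Drag about 3 N; stays where left. After 3 mm its nose catches on the keeper's lip unless lifted; it is out of the keeper from 0.024, so draw it at least 0.03.
- bolt_ball (a point): Centre of the bolt's red ball knob, 24 mm in diameter, on a 9 mm stem, 58 mm in front of the gate's face: x -78, y -71, z 252 when shot and sagged. Free on both sides, above and below. Raising it 5 to 12 mm (aim for 8.5) takes the nose over the lip; more presses it up against the keeper's bridge. Keep it raised while drawing. Also the natural handle to swing the gate.
- bolt_nose (a point): Middle of the bolt's end face, 186 mm from the barrel's screw along the bolt. In the bolt's underside, 16 to 30 mm from this end, is a notch 8 mm deep that hangs over the keeper's lip.
- keeper: Steel staple on the housing's right jamb that holds the bolt's nose, y -152 to -128 mm, out to x = -52 mm; inside z 237 to 277 mm. Same origin and axes as the trimmer.
- keeper_lip (a point): Middle of the top edge of the keeper's bent-up lip, 4 mm thick, on the keeper's gate side (x = -36, y = -130, z = 248 mm).
- cast_upper: Bystander: loose white plaster jaw model, 50 x 64 x 37 mm, lying on the right end of the trimmer's work table. Origin at its underside.
- cast_lower: Bystander: loose reddish jaw model, 50 x 64 x 37 mm, on the bench left of the trimmer. Origin at its underside.
- tumbler: Bystander: glass tumbler, 72 mm across, 85 mm tall, right of the trimmer. Origin at its underside.
- firing_tray: Bystander: round white firing tray 72 mm across with pins and crowns, 43 mm tall, on the bench left and in front of the trimmer. Origin at its underside.
- palette: Bystander: blue colour palette, 160 x 210 x 18 mm with clear raised lid, left of the trimmer. Origin at its underside.
- mixing_bowl: Bystander: green mixing bowl, 120 mm across, 65 mm tall, right of the trimmer. Origin at its underside.
- wax_knife: Bystander: spatula-like wax knife, 170 mm long, lying on the bench right and in front of the trimmer.

How it is judged:
By the outcome, as a careful person would: the job done as asked, in the order asked, and still so for the second after the job is handed in, while the arm keeps its last pose, push and grip.
It also fails if it takes over 51 s, if anything falls off the work surface, if the arm or the gripper's body presses on something with over 40 N, if the wrist force passes 120 N, or if a joint passes its speed limit or range.

### The arm

A 7-joint arm with a two-finger parallel gripper is mounted at the origin on the work surface. World frame = base frame: x ahead of the robot, y to its left, z up, the work surface at z = 0. Lengths are in m, angles in rad, forces in N, time in s.
With the tool pointing down it reaches from about 0.425 to 0.975 m from the base axis. Payload 16.7 kg.
Tool frame: the origin (TCP) lies midway between the tips of the shut fingers; the grasp point (between the pads) lies 19 mm behind it (hold_point_z is the distance from the TCP to the grasp point, in m); z points along the fingers, y is the line along which they close (so a half turn about z gives the same grasp; the last joint's range is limited). The gripper opens to 85 mm and grips with 20 to 120 N. Pads are 22 mm wide; open, the fingers measure 114 mm over their backs; the gripper's body (76 mm by 85 mm) begins 54 mm behind the grasp point. The pads swing forward as they close: fully open they stand 13 mm farther back than shut.
Start: joints at [-1.464, 0.426, 0.074, 1.606, -0.034, 1.111, -0.067], TCP at [0.171, 0.653, 0.231] pointing down, gripper open.
Joint ranges: [-2.85, 2.85], [-0.5, 2.14], [-1.23, 1.37], [0.21, 2.46], [-1.02, 4.16], [0.16, 2.05], [-2.73, 2.73]. Speed limits (rad/s): [1.89, 1.89, 2.39, 2.39, 3.01, 3.01, 3.01].

### API

Orientations are given as a unit quaternion [w, x, y, z].
In Python, from station import sense, read_camera, camera_params, sign_off, hold_point_z gives the robot as it stands.
- The arm moves only by the shell command python3 -m pendant 'ROWS' [FORCE]. ROWS is JSON, a list of rows, each a list of 7 numbers: the turn, a rotation vector about the tool's x, y, z in rad, then the shift along the tool's x, y, z in mm, then the finger opening in mm, from 0 to 85.4. A call has 1 to 12 rows; each row shifts and turns the commanded pose from where the row before left it, along the tool's axes as they then stand; what a row does not reach is not made up. A row lasts 1/10 s, in which the tool goes at most 50 mm and 8.59 degrees, less where a joint would pass 70% of its speed; a pose out of reach is approached as far as the arm can. A call with a gripper value outside its range is refused whole. The fingers move at their own pace and stop on an object; FORCE is the grip in N (left out, the last holds). Time passes only in rows, so rows that do not move let the fingers close. It gives the time, the measured TCP pose, the force, the opening and the grip force at its end, in the units of the state.
- sense(): the state, without advancing time (a new reading comes with each control period).
- read_camera(name): name is "side" or "top"; returns the picture (384x512x3 uint8, blue, green, red); there is no depth.
- camera_params(name): a dict with "camera_matrix" (3x3 intrinsics, pixels), "world_to_cam" (4x4, takes a point from world to camera coordinates). Camera axes: x right, y down, z forward; pixel columns grow to the right and rows downward; lengths in m; the calibration is good to about 2 mm. A picture is of the moment at which its call begins. camera_params takes no time and is no camera call.
- sign_off(): hands the job in; it is judged then, once.
The state is a dict: "time": time; "joint_positions": joint angles; "qvel": joint speeds; "tau": joint torques, N m; "position": TCP position; "tool_rot": TCP orientation; "contact_force": force on the tool from outside, world axes, zero at the start; "wrist_torque": the same for the moment, N m; "grip_width": finger opening in m; "gripper_force": force on a finger pad.
Only numpy, scipy, OpenCV 4.12 (cv2) and the standard library are available. Lean on these libraries where they do the work, as an engineer would, in place of code of your own. Each camera call takes 0.05 s, during which the arm holds its last target. There are 200 camera calls.

## Working session

There is one attempt and no reset: what is moved stays moved. The work goes in short steps, Python scripts to look and compute and a shell command to move; the robot and the scene stay as the last step left them, time stands still between calls to the robot, and variables do not carry over. Pictures are saved under pics/ and viewed, at most 10 in all, crops included, and the job is handed in when it is done.

```bash
mkdir -p pics; ls; python3 - <<'E'
from station import *
import cv2
s=sense();print({k:s[k] for k in("time","position","tool_rot","contact_force","grip_width")},hold_point_z)
for n in("side","top"):
    cv2.imwrite(f"pics/{n}0.png",read_camera(n));p=camera_params(n);print(n,p)
E
```

```text
pics
{'time': 0.0, 'position': array([0.17136509, 0.65247597, 0.23062042]), 'tool_rot': array([-2.93841132e-05,  1.28046564e-01,  9.91767956e-01, -6.30943896e-04]), 'contact_force': array([0.63911962, 0.05426065, 0.48227023]), 'grip_width': 0.08520328727260335} 0.0187
side {'camera_matrix': array([[437.44568777,   0.        , 258.61018593],
       [  0.        , 437.44568777, 199.76722268],
       [  0.        ,   0.        ,   1.        ]]), 'world_to_cam': array([[-0.99769519, -0.06765323, -0.0052288 ,  0.48944103],
       [-0.04704698,  0.74521959, -0.66515738,  0.14294542],
       [ 0.04889665, -0.66337832, -0.74668488,  1.78760548],
       [ 0.        ,  0.        ,  0.        ,  1.        ]])}
top {'camera_matrix': array([[451.80179075,   0.        , 256.11294583],
       [  0.        , 451.80179075, 194.3649741 ],
       [  0.        ,   0.        ,   1.        ]]), 'world_to_cam': array([[-0.00891914, -0.99983174,  0.01602957, -0.00689765],
       [-0.99156052,  0.00676969, -0.12946778,  0.51933892],
       [ 0.12933748, -0.01704903, -0.99145406,  1.57961401],
       [ 0.        ,  0.        ,  0.        ,  1.        ]])}
```

View pics/side0.png

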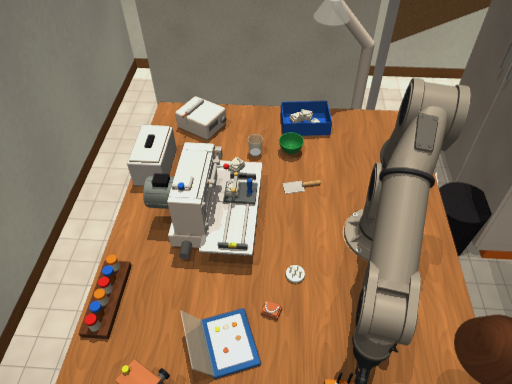

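View pics/top0.png

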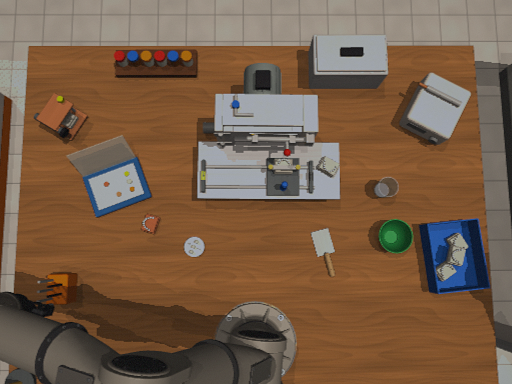

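```bash
cat > h.py <<'E'
import numpy as np,cv2
from station import *
P={n:camera_params(n) for n in("side","top")}
def ray(n,uv):
    K=P[n]["camera_matrix"];T=P[n]["world_to_cam"]
    d=T[:3,:3].T@np.linalg.inv(K)@[uv[0],uv[1],1]
    return -T[:3,:3].T@T[:3,3],d/np.linalg.norm(d)
def onz(n,uv,z):
    o,d=ray(n,uv);return o+d*(z-o[2])/d[2]
def tri(a,b):
    A=np.zeros((3,3));v=np.zeros(3)
    for n,uv in(("side",a),("top",b)):
        o,d=ray(n,uv);M=np.eye(3)-np.outer(d,d);A+=M;v+=M@o
    p=np.linalg.solve(A,v)
    return p,[np.linalg.norm(np.cross(p-ray(n,uv)[0],ray(n,uv)[1])) for n,uv in(("side",a),("top",b))]
def proj(n,p):
    T=P[n]["world_to_cam"];q=P[n]["camera_matrix"]@(T[:3,:3]@p+T[:3,3]);return q[:2]/q[2]
def blobs(im,col,box):
    h=cv2.cvtColor(im,cv2.COLOR_BGR2HSV).astype(int);H,S,V=h[...,0],h[...,1],h[...,2]
    m={"red":((H<6)|(H>174)),"blue":(H>100)&(H<130),"yellow":(H>20)&(H<35)}[col]&(S>140)&(V>60)
    k=np.zeros_like(m);x0,y0,x1,y1=box;k[y0:y1,x0:x1]=1
    n,_,st,c=cv2.connectedComponentsWithStats((m&k).astype(np.uint8))
    return [(st[i].tolist(),c[i].round(2).tolist()) for i in range(1,n) if st[i][4]>3]
E
python3 - <<'E'
from h import *
B={"side":(140,140,270,260),"top":(190,85,345,205)}
for n in B:
    im=cv2.imread(f"pics/{n}0.png");x0,y0,x1,y1=B[n]
    for c in("red","blue","yellow"):print(n,c,blobs(im,c,B[n]))
    cv2.imwrite(f"pics/{n}0c.png",cv2.resize(im[y0:y1,x0:x1],None,fx=5,fy=5,interpolation=cv2.INTER_CUBIC))
E
```

```text
side red [([223, 164, 6, 5, 23], [225.78, 165.91])]
side blue [([247, 178, 6, 16, 69], [249.28, 185.84]), ([178, 183, 6, 7, 35], [180.69, 185.83])]
side yellow [([234, 172, 4, 3, 9], [235.33, 173.11]), ([232, 189, 3, 2, 6], [233.0, 189.5]), ([228, 243, 9, 5, 34], [232.21, 245.26])]
top red [([284, 149, 7, 7, 39], [286.72, 151.9])]
top blue [([232, 100, 7, 8, 45], [235.11, 103.82]), ([281, 181, 7, 7, 31], [284.0, 184.23]), ([280, 188, 6, 3, 7], [282.29, 189.29])]
top yellow [([269, 165, 3, 4, 12], [270.0, 166.5]), ([296, 165, 4, 5, 14], [297.36, 166.79]), ([201, 171, 4, 9, 25], [202.48, 175.8])]
```

View pics/side0c.png

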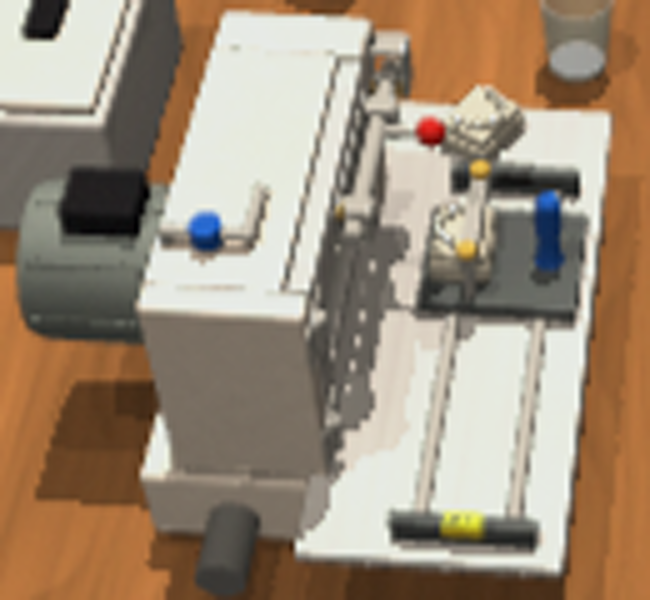

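View pics/top0c.png

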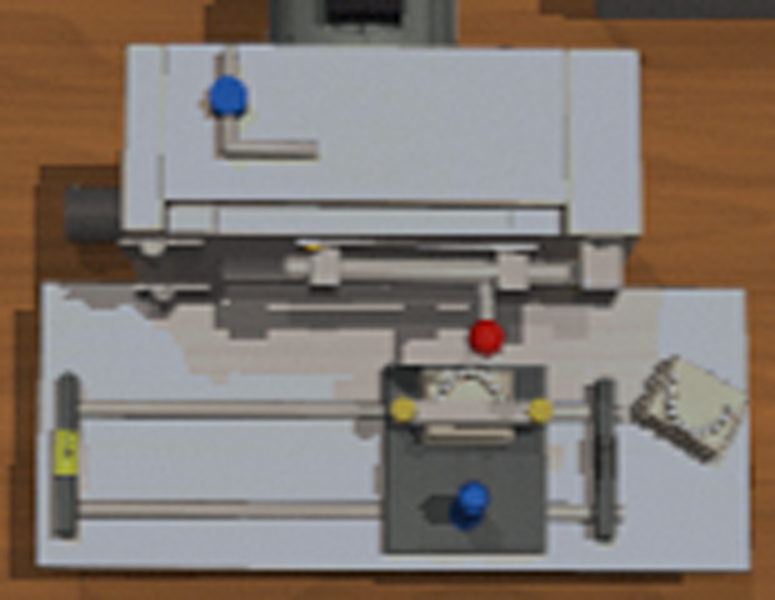

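```bash
python3 - <<'E'
from h import *
b,e=tri((225.78,165.91),(286.72,151.9));print("ball",b,e)
h,e=tri((249.5,180.0),(285,183.0));print("handle top",h,e)
c=lambda n,x,y:((190+x/5,85+y/5) if n=="top" else (140+x/5,140+y/5))
W=[];M=[]
def add(n,x,y,m):
    w=onz(n,c(n,x,y),m[2]/1e3);W.append(w[:2]);M.append([m[0]/1e3,m[1]/1e3]);print(n,m,w.round(4))
add("top",37,566,(-205,225,100));add("top",750,570,(-205,-265,100))
add("top",126,45,(100,155,285));add("top",640,48,(100,-165,285))
add("side",611,115,(-205,-265,100));add("side",564,572,(-205,225,100));
add("side",140,307,(100,155,285));add("side",222,14,(100,-165,285))
W.append(b[:2]);M.append([-.078,-.071])
W=np.array(W);M=np.array(M);Mc=M-M.mean(0);Wc=W-W.mean(0)
th=np.arctan2((Mc[:,0]*Wc[:,1]-Mc[:,1]*Wc[:,0]).sum(),(Mc*Wc).sum())
R=np.array([[np.cos(th),-np.sin(th)],[np.sin(th),np.cos(th)]]);t=W.mean(0)-R@M.mean(0)
print("th",th,"t",t);print(((M@R.T+t-W)*1e3).round(1).tolist())
f=lambda w:(R.T@(np.array(w)[:2]-t)*1e3).round(1)
print("ball T",f(b),"handle T",f(h))
E
```

```text
ball [ 0.62409564 -0.10413345  0.25179849] [np.float64(3.662495720886353e-05), np.float64(3.662495720884613e-05)]
handle top [ 0.5348574  -0.10272083  0.18119685] [np.float64(0.0018431655459300155), np.float64(0.0018431655459299674)]
top (-205, 225, 100) [0.4988 0.1906 0.1   ]
top (-205, -265, 100) [ 0.4926 -0.2974  0.1   ]
top (100, 155, 285) [0.8007 0.1172 0.285 ]
top (100, -165, 285) [ 0.7978 -0.2018  0.285 ]
side (-205, -265, 100) [ 0.4938 -0.2889  0.1   ]
side (-205, 225, 100) [0.498 0.198 0.1  ]
side (100, 155, 285) [0.7993 0.1207 0.285 ]
side (100, -165, 285) [ 0.798  -0.1912  0.285 ]
th -0.010729268832650516 t [ 0.70032504 -0.03235812]
[[-1.1, 4.2], [-0.1, 2.2], [1.3, 4.4], [0.8, 3.3], [-1.3, -6.2], [-0.2, -3.2], [2.7, 0.8], [0.5, -7.2], [-2.5, 1.6]]
ball T [-75.5 -72.6] handle T [-164.7  -72.1]
```

```bash
cat >> h.py <<'E'
from scipy.spatial.transform import Rotation as Ro
TH=-0.0107; O=np.array([.7020,-.0340,0])
RT=Ro.from_euler("z",TH).as_matrix()
def t2w(m): return O+RT@(np.array(m)/1e3)
def w2t(w): return (RT.T@(np.array(w)-O))*1e3
def go(w,Rw=None):
    s=sense();q=s["tool_rot"];R=Ro.from_quat([q[1],q[2],q[3],q[0]])
    print("tool shift mm",(R.inv().apply(np.array(w)-s["position"])*1e3).round(1))
    if Rw is not None: print("rotvec",(R.inv()*Ro.from_matrix(Rw)).as_rotvec().round(3))
def st():
    s=sense();print("t",s["time"],"Tmm",w2t(s["position"]).round(1),"F",(RT.T@s["contact_force"]).round(1),"w",round(s["grip_width"]*1e3,1),"g",s["gripper_force"],"q",np.round(s["joint_positions"],2))
E
python3 -c "
from h import *
print(onz('top',(285,183),.188),t2w((-168,-72,170)),onz('side',(249.5,180),.186),t2w((-78,-71,252)))"
python3 -m pendant '[[0,0,-0.123,0,0,-20,85],[0,0,-0.123,0,0,-20,85],[0,0,0,-20,-29,-4,85],[0,0,0,-20,-29,-4,85],[0,0,0,-20,-29,-4,85],[0,0,0,-20,-29,-4,85],[0,0,0,-20,-29,-4,85],[0,0,0,-20,-29,-4,85],[0,0,0,-20,-29,-4,85],[0,0,0,-20,-29,0,85],[0,0,0,-20,-29,0,85],[0,0,0,-20,-29,0,85]]' 30
python3 -c "
from h import *
st();go(onz('top',(285,183),.188)+[0,0,.09],RT@np.diag([-1,1,-1]))"
```

```text
[ 0.53565991 -0.10229906  0.188     ] [ 0.53323923 -0.10419831  0.17      ] [ 0.53253048 -0.09766055  0.186     ] [ 0.62324478 -0.10416135  0.252     ]
time: 1.3
position: [0.3688, 0.3592, 0.2992]
tool_rot: [-0.0, 0.005, 1.0, -0.0]
contact_force: [0.2, 0.2, -0.3]
grip_width: 0.0848
gripper_force: 0.0
t 1.3 Tmm [-337.4  389.7  299.2] F [ 0.2  0.2 -0.3] w 84.8 g 0.0 q [-1.07  0.1   0.19  1.88 -0.02  1.16  0.68]
tool shift mm [-171.9 -459.7   21.2]
rotvec [-0. -0. -0.]
```

```bash
python3 -m pendant '[[0,0,0,-14,-38,0,60],[0,0,0,-14,-38,0,60],[0,0,0,-14,-38,0,60],[0,0,0,-14,-38,0,60],[0,0,0,-14,-38,0,60],[0,0,0,-14,-38,0,60],[0,0,0,-14,-38,0,60],[0,0,0,-14,-38,0,60],[0,0,0,-14,-38,0,60],[0,0,0,-14,-38,0,60],[0,0,0,-14,-38,0,60],[0,0,0,-14,-38,0,60]]' >/dev/null
python3 -c "
from h import *
st();go((.5345,-.103,.152),RT@np.diag([-1,1,-1]))"
```

```text
t 2.5 Tmm [-169.8  -66.5  299.3] F [-0.1  0.4 -0.1] w 60.4 g 0.0 q [-0.51  0.16  0.65  1.85 -0.11  1.16  1.74]
tool shift mm [ -3.   -4.3 147.3]
rotvec [0. 0. 0.]
```

```bash
python3 -m pendant '[[0,0,0,-3,-4,7,60],[0,0,0,0,0,20,60],[0,0,0,0,0,25,60],[0,0,0,0,0,25,60],[0,0,0,0,0,25,60],[0,0,0,0,0,25,60],[0,0,0,0,0,20,60],[0,0,0,0,0,0,60],[0,0,0,0,0,0,10],[0,0,0,0,0,0,10],[0,0,0,0,0,0,10],[0,0,0,0,0,0,10]]' 30 
python3 -c "
from h import *
st()"
```

```text
time: 3.7
position: [0.5349, -0.1009, 0.1535]
tool_rot: [0.001, 0.005, 1.0, 0.0]
contact_force: [-1.4, 1.5, 5.9]
grip_width: 0.0217
gripper_force: 29.3
t 3.7 Tmm [-166.4  -68.7  153.5] F [-1.4  1.5  5.9] w 21.7 g 29.347961246967316 q [-0.42  0.34  0.6   2.   -0.26  0.86  1.88]
```

```bash
python3 -m pendant '[[0,0,0,0,10,0,10],[0,0,0,0,20,0,10],[0,0,0,0,20,0,10],[0,0,0,0,20,0,10],[0,0,0,0,20,0,10],[0,0,0,0,20,0,10],[0,0,0,0,20,0,10],[0,0,0,0,20,0,10],[0,0,0,0,20,0,10],[0,0,0,0,15,0,10],[0,0,0,0,10,0,10],[0,0,0,0,0,0,10]]' 
python3 -c "
from h import *
st()"
python3 -m pendant '[[0,0,0,0,3,0,10],[0,0,0,0,3,0,10],[0,0,0,0,2,0,10],[0,0,0,0,0,0,10]]'
python3 -c "
from h import *
st()"
```

```text
time: 4.9
position: [0.5376, 0.096, 0.1535]
tool_rot: [0.001, 0.004, 1.0, 0.001]
contact_force: [3.1, 3.3, 5.9]
grip_width: 0.0214
gripper_force: 30.5
t 4.9 Tmm [-165.8  128.2  153.5] F [3.  3.4 5.9] w 21.4 g 30.491924285888672 q [-0.74  0.34  0.55  2.   -0.23  0.86  1.49]
time: 5.3
position: [0.5376, 0.1022, 0.1535]
tool_rot: [0.001, 0.005, 1.0, 0.0]
contact_force: [3.0, -0.3, 5.1]
grip_width: 0.0211
gripper_force: 30.5
t 5.3 Tmm [-165.8  134.5  153.5] F [ 3.  -0.3  5.1] w 21.1 g 30.470758080482483 q [-0.75  0.34  0.55  2.   -0.23  0.86  1.48]
```

```bash
python3 -m pendant '[[0,0,0,0,2,0,10],[0,0,0,0,2,0,10],[0,0,0,0,2,0,10],[0,0,0,0,0,0,10]]' | grep -A4 force
python3 -m pendant '[[0,0,0,0,2,0,10],[0,0,0,0,0,0,10]]' | grep  contact
python3 -c "
from h import *
st()"
```

```text
contact_force: [3.5, -0.6, 6.9]
grip_width: 0.0214
gripper_force: 30.5
contact_force: [2.9, -4.1, 6.4]
t 5.9 Tmm [-165.8  141.8  153.5] F [ 2.9 -4.1  6.4] w 21.3 g 30.550575256347656 q [-0.77  0.34  0.55  1.99 -0.23  0.86  1.47]
```

```bash
for i in 1 2 3; do python3 -m pendant '[[0,0,0,0,1.5,0,10],[0,0,0,0,0,0,10]]' | grep -E "contact|posi"; done
python3 -c "
from h import *
st()"
```

```text
position: [0.5377, 0.1096, 0.1535]
contact_force: [3.2, -11.5, 7.9]
position: [0.5377, 0.1097, 0.1535]
contact_force: [1.6, -19.2, 10.2]
position: [0.5377, 0.1098, 0.1534]
contact_force: [2.3, -26.6, 10.3]
t 6.5 Tmm [-165.8  142.   153.4] F [  2.6 -26.6  10.3] w 21.1 g 31.76305890083313 q [-0.77  0.34  0.55  1.99 -0.23  0.87  1.46]
```

```bash
python3 -m pendant '[[0,0,0,0,-4,0,10],[0,0,0,0,0,0,50],[0,0,0,0,0,0,50],[0,0,0,0,0,-10,50],[0,0,0,0,0,-30,50],[0,0,0,0,0,-40,50],[0,0,0,0,0,-45,50],[0,0,0,0,0,-45,50]]' 
python3 -c "
from h import *
st();go((.6240,-.103,.323),RT@np.diag([-1,1,-1]))
B={'side':(140,140,270,260)}
im=read_camera('side');x0,y0,x1,y1=140,140,270,260
print(blobs(im,'red',(140,140,270,260)),blobs(im,'blue',(200,140,290,260)))
cv2.imwrite('pics/side1c.png',cv2.resize(im[y0:y1,x0:x1],None,fx=5,fy=5,interpolation=cv2.INTER_CUBIC))"
```

```text
time: 7.3
position: [0.5361, 0.1102, 0.3247]
tool_rot: [-0.0, 0.005, 1.0, -0.0]
contact_force: [0.8, 1.3, -0.8]
grip_width: 0.0498
gripper_force: 0.0
t 7.3 Tmm [-167.4  142.4  324.7] F [ 0.7  1.3 -0.8] w 49.8 g 0.0 q [-0.85  0.15  0.6   1.8  -0.09  1.22  1.34]
tool shift mm [ -90.2 -212.3    1.8]
rotvec [-0. -0. -0.]
[([223, 164, 6, 5, 23], [225.78, 165.91])] [([242, 219, 6, 16, 74], [244.08, 226.64])]
```

View pics/side1c.png

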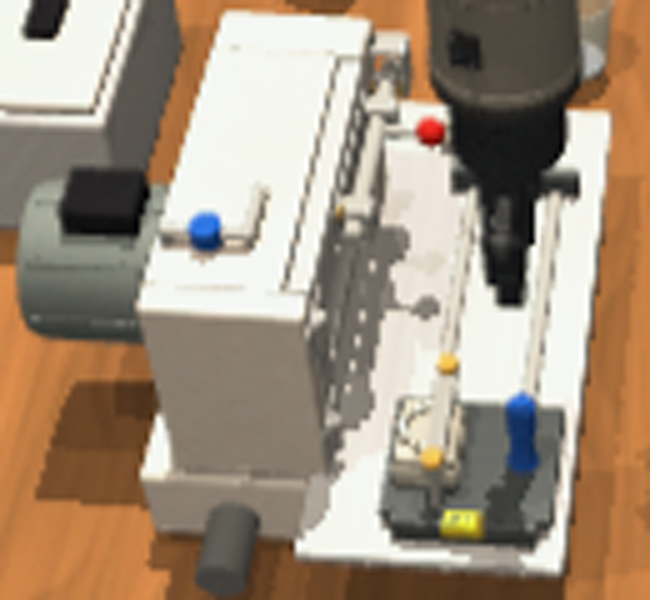

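The carriage sits against the yellow-marked stop (its handle is now at about (244, 219) px), and the red ball is unchanged at (225.8, 165.9).

```bash
python3 -m pendant '[[0,0,0,-13,-30,0,60],[0,0,0,-13,-30,0,60],[0,0,0,-13,-30,0,60],[0,0,0,-13,-30,0,60],[0,0,0,-13,-30,0,60],[0,0,0,-13,-30,0,60],[0,0,0,-12,-32,0,60],[0,0,0,0,0,0,60]]' >/dev/null
python3 -c "
from h import *
st();go((.6240,-.103,.233),RT@np.diag([-1,1,-1]))"
```

```text
t 8.15 Tmm [-76.8 -74.1 322.9] F [-0.5  0.8 -0.1] w 60.2 g 0.0 q [-0.47  0.35  0.71  1.62 -0.23  1.26  1.84]
tool shift mm [ 0.5  4.5 89.9]
rotvec [-0.002  0.    -0.005]
```

```bash
python3 -m pendant '[[0,0,-0.005,0,4,10,60],[0,0,0,0,0,20,60],[0,0,0,0,0,20,60],[0,0,0,0,0,20,60],[0,0,0,0,0,20,60],[0,0,0,0,0,0,60]]' >/dev/null
python3 -c "
from h import *
st();go((.6240,-.103,.233),RT@np.diag([-1,1,-1]))
for n in ('side','top'):print(blobs(read_camera(n),'red',(200,130,300,190)))"
```

```text
t 8.75 Tmm [-78.5 -63.1 229.7] F [ 0.6  0.3 -0.8] w 60.3 g 0.0 q [-0.45  0.42  0.67  1.74 -0.29  1.09  1.88]
tool shift mm [-1.2 -6.7 -3.3]
rotvec [ 0.001 -0.004  0.007]
[]
[]
```

```bash
python3 -m pendant '[[0,0,0,-1,-6.5,-3,60],[0,0,0,0,0,0,60],[0,0,0,0,0,0,60]]' >/dev/null
python3 -c "
from h import *
st();go((.6240,-.103,.233),RT@np.diag([-1,1,-1]))"
python3 -m pendant '[[0,0,0,0,0,0,15],[0,0,0,0,0,0,15],[0,0,0,0,0,0,15],[0,0,0,0,0,0,15],[0,0,0,0,0,0,15]]' 40 >/dev/null
python3 -c "
from h import *
st()"
```

```text
t 9.15 Tmm [-75.6 -72.3 236.2] F [-0.4 -0.9  0.2] w 60.1 g 0.0 q [-0.44  0.42  0.67  1.73 -0.29  1.1   1.89]
tool shift mm [1.6 2.5 3.2]
rotvec [0.    0.001 0.004]
t 9.65 Tmm [-75.5 -69.8 235.6] F [-1.9 10.   6.9] w 21.6 g 38.801783323287964 q [-0.44  0.42  0.67  1.73 -0.29  1.1   1.89]
```

```bash
python3 -m pendant '[[0,0,0,0,2,0,15],[0,0,0,0,0,-3,15],[0,0,0,0,0,-3,15],[0,0,0,0,0,0,15]]' >/dev/null
python3 -c "
from h import *
st()"
python3 -m pendant '[[0,0,0,0,0,-2,15],[0,0,0,0,0,0,15]]' >/dev/null
python3 -c "
from h import *
st()
im=read_camera('side');print(blobs(im,'red',(200,130,300,190)))
x0,y0,x1,y1=180,130,280,205
cv2.imwrite('pics/side2c.png',cv2.resize(im[y0:y1,x0:x1],None,fx=7,fy=7,interpolation=cv2.INTER_CUBIC))"
```

```text
t 10.05 Tmm [-76.1 -69.7 241.5] F [-2.1  2.7 -1.2] w 21.4 g 39.5836740732193 q [-0.44  0.41  0.67  1.72 -0.28  1.11  1.88]
t 10.25 Tmm [-76.1 -69.7 243.3] F [-1.2  2.8 -3.6] w 21.7 g 39.432735443115234 q [-0.44  0.41  0.67  1.72 -0.28  1.11  1.88]
[]
```

View pics/side2c.png

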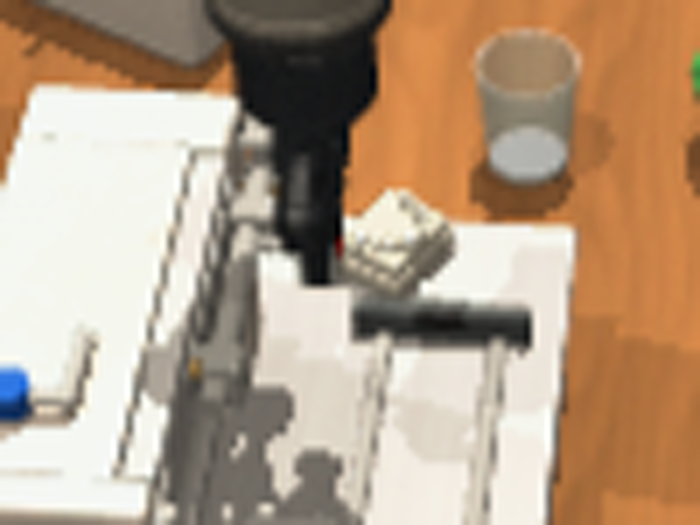

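```bash
python3 -m pendant '[[0,0,0,0,2,-1,15],[0,0,0,0,2,0,15],[0,0,0,0,2,0,15],[0,0,0,0,0,0,15]]' >/dev/null
python3 -c "
from h import *
st()"
```

```text
t 10.7 Tmm [-76.1 -63.9 244.2] F [-1.7 -2.5 -5. ] w 21.5 g 39.368936419487 q [-0.45  0.41  0.67  1.72 -0.28  1.11  1.87]
```

```bash
python3 -m pendant '[[0,0,0,0,3,0,15],[0,0,0,0,3,0,15],[0,0,0,0,0,0,15]]' >/dev/null
python3 -c "
from h import *
st()"
python3 -m pendant '[[0,0,0,0,3,0,15],[0,0,0,0,3,0,15],[0,0,0,0,3,0,15],[0,0,0,0,0,0,15]]' >/dev/null
python3 -c "
from h import *
st()"
```

```text
t 11.0 Tmm [-76.1 -57.2 244.2] F [-2.1  0.  -6. ] w 21.6 g 39.36304271221161 q [-0.46  0.4   0.67  1.72 -0.28  1.11  1.86]
t 11.4 Tmm [-76.1 -48.2 244.2] F [-1.9 -0.2 -6.9] w 21.7 g 39.38659608364105 q [-0.48  0.4   0.67  1.72 -0.28  1.11  1.84]
```

```bash
python3 -m pendant '[[0,0,0,0,3,0.2,15],[0,0,0,0,4,0.2,15],[0,0,0,0,4,0.2,15],[0,0,0,0,4,0.2,15],[0,0,0,0,2,0,15],[0,0,0,0,0,0,15]]' >/dev/null
python3 -c "
from h import *
st()
for n in ('side','top'):
  im=read_camera(n);cv2.imwrite(f'pics/{n}3.png',im)
a=cv2.imread('pics/side3.png')[140:215,170:260];b=cv2.imread('pics/top3.png')[100:200,200:330]
cv2.imwrite('pics/c3.png',np.hstack([cv2.resize(a,(400,333),interpolation=cv2.INTER_CUBIC),cv2.resize(b,(400,333),interpolation=cv2.INTER_CUBIC)]))"
```

```text
t 12.0 Tmm [-76.1 -31.1 243.5] F [-1.6  1.5 -6.5] w 21.5 g 39.52972412109375 q [-0.5   0.4   0.67  1.73 -0.27  1.11  1.82]
```

View pics/c3.png

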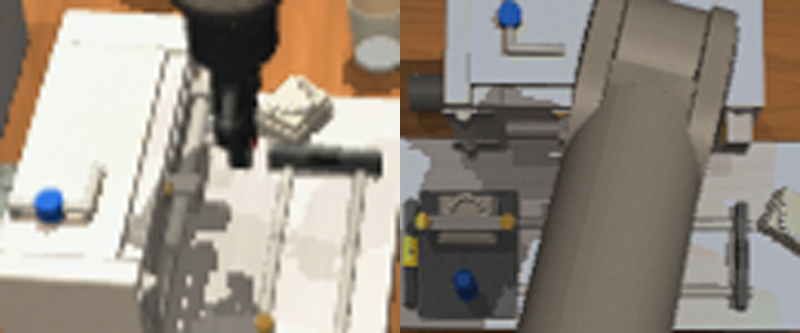

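The side view shows the fingers on the ball. In the top view the rod's rear end has moved about 13 px left, roughly 38 mm, so the bolt is drawn, and the carriage is still at its stop.

```bash
python3 -m pendant '[[0,0,0.02,3.2,1.3,0,15],[0,0,0.03,4.9,2,0,15],[0,0,0.03,4.9,2,0,15],[0,0,0.02,3.2,1.3,0,15],[0,0,0,0,0,0,15]]' >/dev/null
cat >> h.py <<'E'
def gate():
    p=w2t(sense()["position"])[:2]-[-10+2,130+1.3]
    q=sense()["tool_rot"];Y=(RT.T@Ro.from_quat([q[1],q[2],q[3],q[0]]).as_matrix())[:,1]
    print("r",np.linalg.norm(p).round(1),"dphi",round(np.arctan2(161.,68)-np.arctan2(-p[1],-p[0]),4),"yaw",np.arctan2(Y[0],Y[1]).round(4))
E
python3 -c "
from h import *
st();gate()"
```

```text
t 12.6 Tmm [-91.9 -24.2 243.7] F [ 4.4  1.5 -7.6] w 21.3 g 39.492003321647644 q [-0.55  0.37  0.7   1.77 -0.27  1.1   1.7 ]
r 176.7 dphi 0.0955 yaw 0.0954
```

```bash
python3 -m pendant '[[0,0,0.03,4.9,2,0,15],[0,0,0.03,4.9,2,0,15],[0,0,0.03,4.9,2,0,15],[0,0,0.03,4.9,2,0,15],[0,0,0.03,4.9,2,0,15],[0,0,0,0,0,0,15]]' >/dev/null
python3 -c "
from h import *
st();gate()"
python3 -m pendant '[[0,0,0.03,4.9,2,0,15],[0,0,0.03,4.9,2,0,15],[0,0,0.03,4.9,2,0,15],[0,0,0.03,4.9,2,0,15],[0,0,0.03,4.9,2,0,15],[0,0,0,0,0,0,15],[0,0,0,0,0,0,15]]' >/dev/null
python3 -c "
from h import *
st();gate()"
```

```text
t 13.2 Tmm [-114.6  -10.9  243.8] F [ 4.9  1.6 -7.2] w 21.2 g 39.486318826675415 q [-0.62  0.33  0.74  1.82 -0.25  1.08  1.53]
r 177.7 dphi 0.2435 yaw 0.2451
t 13.9 Tmm [-134.5    5.4  243.8] F [ 6.3  0.9 -7.2] w 21.5 g 39.528635144233704 q [-0.7   0.3   0.78  1.87 -0.24  1.07  1.34]
r 178.5 dphi 0.3883 yaw 0.3934
```

```bash
python3 -m pendant '[[0,0,0.03,4.9,3,0,15],[0,0,0,0,0.5,0,15],[0,0,0,0,0,0,15],[0,0,0,0,0,0,15]]' >/dev/null
python3 -c "
from h import *
st();gate()
for n in ('side','top'):
  im=read_camera(n);cv2.imwrite(f'pics/{n}4.png',im)
a=cv2.imread('pics/side4.png')[140:260,140:270];b=cv2.imread('pics/top4.png')[85:205,190:345]
cv2.imwrite('pics/c4.png',np.hstack([cv2.resize(a,(390,360),interpolation=cv2.INTER_CUBIC),cv2.resize(b,(400,360),interpolation=cv2.INTER_CUBIC)]))"
```

```text
t 14.3 Tmm [-138.2   10.1  243.5] F [ 1.5 -3.4 -5.5] w 21.5 g 39.63638663291931 q [-0.71  0.29  0.78  1.88 -0.24  1.07  1.3 ]
r 177.9 dphi 0.4216 yaw 0.4246
```

View pics/c4.png

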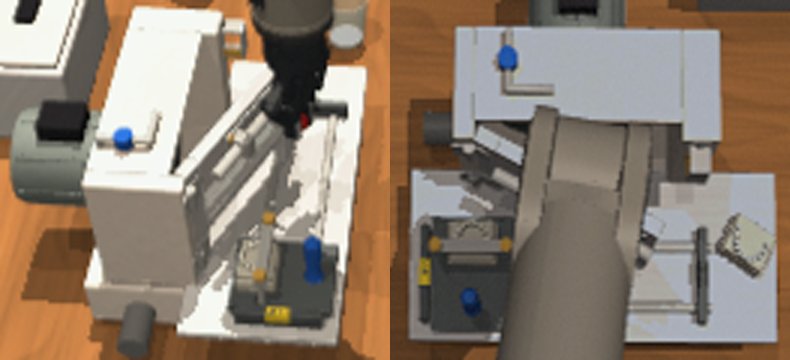

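```bash
python3 -c "
from h import *
for p in [(-119,-90,283),(-28,140+.0,188)]:
  u=proj('top',t2w(p));print(u,((u-[190,85])*[400/155,3]).round(0))
st();gate();print(sign_off())"
```

```text
[293.91011929 163.09513275] [268. 234.]
[220.61633425 141.17927392] [ 79. 169.]
t 14.4 Tmm [-138.2   10.3  243.5] F [ 0.6 -3.8 -5. ] w 21.7 g 39.62635159492493 q [-0.71  0.29  0.78  1.88 -0.24  1.07  1.3 ]
r 177.7 dphi 0.4223 yaw 0.425
the job is handed in; nothing more can be done
None
```

I handed the job in at 14.4 s: the carriage is against its left stop, the bolt is drawn about 38 mm, and the gripper is holding the gate about 0.42 rad (10 cm) open by the red ball.

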